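# Cap the finished pewter tea caddies with their own lids

## Task

Four polished pewter tea caddies stand open on the finishing bench. Put each finished lid (the ones with a knob) on the caddy it belongs to, the one of its own size whose band and rim match the knob, knob up and fully home on the rim, and let go. Leave the caddies standing where they are, and leave the two dull blanks without knobs where they lie.

Things in the scene. Friction and masses are not known exactly. Their poses are not given: they have to be found in the camera images.
- caddy_wood: Polished pewter tea caddy with a broad dark wood band round its wall and a rim of the same: an open round canister standing upright on the bench, 92 mm outside diameter, 88 mm tall, wall 3 mm (mouth 86 mm across). Loose, about 460 g. Origin: centre of its underside; z up to the mouth.
- caddy_brass: Polished pewter tea caddy with a broad golden brass band round its wall and a rim of the same: an open round canister standing upright on the bench, 78 mm outside diameter, 74 mm tall, wall 3 mm (mouth 72 mm across). Loose, about 340 g. Origin: centre of its underside; z up to the mouth.
- caddy_blue: Polished pewter tea caddy with a broad blue enamel band round its wall and a rim of the same: an open round canister standing upright on the bench, 64 mm outside diameter, 62 mm tall, wall 3 mm (mouth 58 mm across). Loose, about 240 g. Origin: centre of its underside; z up to the mouth.
- caddy_black: Polished pewter tea caddy with a broad black band round its wall and a rim of the same: an open round canister standing upright on the bench, 50 mm outside diameter, 50 mm tall, wall 3 mm (mouth 44 mm across). Loose, about 150 g. Origin: centre of its underside; z up to the mouth.
- lid_wood: Lid of the dark wood caddy: pewter, dark wood knob upright in its centre (17 mm across, 17 to 41 mm above the origin). Below: plug 12 mm deep, tapered, 68 mm across at the foot, 80 at the top; above it a flange 95 across, 5 thick. Lies knob up on a 3 mm navy mat; about 150 g. Origin: centre of the plug's underside, z up. Home on the rim, its origin is 76 mm above the caddy's.
- lid_brass: Lid of the golden brass caddy: pewter, golden brass knob upright in its centre (17 mm across, 17 to 41 mm above the origin). Below: plug 12 mm deep, tapered, 54 mm across at the foot, 66 at the top; above it a flange 81 across, 5 thick. Lies knob up on a 3 mm navy mat; about 110 g. Origin: centre of the plug's underside, z up. Home on the rim, its origin is 62 mm above the caddy's.
- lid_blue: Lid of the blue enamel caddy: pewter, blue enamel knob upright in its centre (17 mm across, 17 to 41 mm above the origin). Below: plug 12 mm deep, tapered, 40 mm across at the foot, 52 at the top; above it a flange 67 across, 5 thick. Lies knob up on a 3 mm navy mat; about 80 g. Origin: centre of the plug's underside, z up. Home on the rim, its origin is 50 mm above the caddy's.
- lid_black: Lid of the black caddy: pewter, black knob upright in its centre (17 mm across, 17 to 41 mm above the origin). Below: plug 12 mm deep, tapered, 26 mm across at the foot, 38 at the top; above it a flange 53 across, 5 thick. Lies knob up on a 3 mm navy mat; about 50 g. Origin: centre of the plug's underside, z up. Home on the rim, its origin is 38 mm above the caddy's.
- blank_0: Unfinished lid blank, dull dark grey and without a knob: plug as on the lids and flange 75 mm across, 17 mm high in all. Lies loose on the bench mat among the lids; it stays where it is. Origin: centre of its underside.
- blank_1: Unfinished lid blank, dull dark grey and without a knob: plug as on the lids and flange 61 mm across, 17 mm high in all. Lies loose on the bench mat among the lids; it stays where it is. Origin: centre of its underside.

How it is judged:
By the outcome, as a careful person would: the job done as asked, in the order asked, and still so for the second after the job is handed in, with the robot touching nothing.
It also fails if it takes over 115 s, if anything falls off the work surface, if the arm or the gripper's body presses on something with over 40 N, if the wrist force passes 120 N, or if a joint passes its speed limit or range.

## Robot

A 7-joint arm with a two-finger parallel gripper is mounted at the origin on the work surface. World frame = base frame: x ahead of the robot, y to its left, z up, the work surface at z = 0. Lengths are in m, angles in rad, forces in N, time in s.
With the tool pointing down it reaches from about 0.4 to 0.9 m from the base axis. Payload 5.6 kg.
Tool frame: the origin (TCP) lies midway between the tips of the shut fingers; the grasp point (between the pads) lies 19 mm behind it; z points along the fingers, y is the line along which they close (so a half turn about z gives the same grasp; the last joint's range is limited). The gripper opens to 92 mm and grips with 3 to 60 N. Pads are 20 mm wide; open, the fingers measure 128 mm over their backs; the gripper's body (75 mm by 189 mm) begins 69 mm behind the grasp point.
Start: joints at [-0.043, 0.468, -0.012, 1.603, 0.006, 1.071, -0.056], TCP at [0.65, -0, 0.182] pointing down, gripper open.
Joint ranges: [-2.53, 2.53], [-0.31, 2.02], [-1.57, 1.55], [0.28, 2.44], [-1.29, 4.43], [0.15, 1.84], [-2.92, 2.92]. Speed limits (rad/s): [2.57, 2.57, 3.14, 3.14, 3.14, 3.14, 3.14].

## Interface

Orientations are given as a rotation vector (axis times angle).
In Python, from workcell import bot gives the robot as it stands. The module is installed in compiled form; this text tells all that it offers.
- The arm moves only by the tool move_arm, never from a script. Its arguments are lists of equal length, an entry for each row: "linear": the shift along the tool's x, y, z in units of 30 mm (1.0 is 30 mm), a list of three; "yaw": the turn about the tool's z in degrees. A call has 1 to 12 rows; each row shifts and turns the commanded pose from where the row before left it, along the tool's axes as they then stand; what a row does not reach is not made up. A row lasts 1/12 s, in which the tool goes at most 41.7 mm and 7.16 degrees, less where a joint would pass 70% of its speed; a pose out of reach is approached as far as the arm can. A call is refused whole if a number of a shift passes 1 or a number of a turn 7.16, either way. A call with a gripper value outside its range is refused whole. "fingers" is the opening, from 0 (shut) to 1 (fully open), set as the call begins (left out, the last holds). The fingers move at their own pace and stop on an object; "squeeze" is the grip in N (left out, the last holds). Time passes only in rows, so rows that do not move let the fingers close. It gives the time, the measured TCP pose, the force, the opening and the grip force at its end, in the units of the state.
- bot.read_state(): the state, without advancing time (a new reading comes with each control period).
- bot.snapshot(name): name is "scene" or "side" or "wrist"; returns the picture (384x512x3 uint8, red, green, blue); there is no depth.
- bot.get_calibration(name): a dict with "fov_y" (degrees; the focal length in pixels is half the picture's height over the tangent of half this angle, whatever the lens; pixels are square), "cx", "cy" (the principal point, pixels), "rvec" (rotation vector, rad) and "tvec" (3), from world to camera coordinates, as OpenCV has them. Camera axes: x right, y down, z forward; pixel columns grow to the right and rows downward; lengths in m; the calibration is good to about 2 mm. A picture is of the moment at which its call begins: read the wrist's pose just before it. get_calibration takes no time and is no camera call; for the wrist camera it gives the pose at the moment of the call.
- bot.sign_off(): hands the job in; it is judged then, once.
The state is a dict: "clock": time; "joint_pos": joint angles; "joint_velocities": joint speeds; "joint_efforts": joint torques, N m; "ee_pos": TCP position; "tool_rot": TCP orientation; "force": force on the tool from outside, world axes, zero at the start; "wrist_torque": the same for the moment, N m; "finger_gap": finger opening in m; "grip_force": force on a finger pad.
Only numpy, scipy, OpenCV 4.12 (cv2) and the standard library are available. Lean on these libraries where they do the work, as an engineer would, in place of code of your own. Each camera call takes 0.05 s, during which the arm holds its last target. There are 200 camera calls.

## Working session

There is one attempt and no reset: what is moved stays moved. The work goes in short steps, Python scripts to look and compute and a tool call to move; the robot and the scene stay as the last step left them, time stands still between calls to the robot, and variables do not carry over. Pictures are saved under pics/ and viewed, at most 14 in all, crops included, and the job is handed in when it is done.

Besides the shell and the picture viewer there is one more tool, called after ">>>" as a command line: name --pt "numbers of a row" for each row, then --argument value for the rest. move_arm: Moves the arm, as the interface text tells. Its arguments: {"type":"object","properties":{"linear":{"type":"array"},"yaw":{"type":"array"},"fingers":{"type":"number"},"squeeze":{"type":"number"}},"required":["linear","yaw"]}

```bash
mkdir -p pics; cat > h.py <<'E'
import numpy as np,cv2
from workcell import bot
def snap(n,f=None):
    c=bot.get_calibration(n); im=np.asarray(bot.snapshot(n))
    if f: cv2.imwrite('pics/'+f,im[:,:,::-1])
    return im,c
def K(c):
    f=192/np.tan(np.radians(c['fov_y'])/2); return f
def ray(c,u,v):
    R=cv2.Rodrigues(np.array(c['rvec'],float))[0]; t=np.array(c['tvec'],float)
    d=R.T@np.array([(u-c['cx'])/K(c),(v-c['cy'])/K(c),1]); return -R.T@t,d
def onz(c,u,v,z):
    o,d=ray(c,u,v); return o+d*(z-o[2])/d[2]
def cross(*rs):
    A=np.zeros((3,3));b=np.zeros(3)
    for o,d in rs:
        d=d/np.linalg.norm(d);P=np.eye(3)-np.outer(d,d);A+=P;b+=P@o
    p=np.linalg.solve(A,b)
    return p,[np.linalg.norm((np.eye(3)-np.outer(d,d)/(d@d))@(p-o)) for o,d in rs]
def proj(c,p):
    R=cv2.Rodrigues(np.array(c['rvec'],float))[0];q=R@np.array(p,float)+np.array(c['tvec'],float)
    return q[0]/q[2]*K(c)+c['cx'],q[1]/q[2]*K(c)+c['cy']
E
python3 - <<'E'
from h import *
for n in('scene','side','wrist'):
    im,c=snap(n,n+'0.png'); print(n,c,ray(c,256,192)[0].round(3))
s=bot.read_state();print(s['clock'],s['ee_pos'],s['tool_rot'],s['finger_gap'],s['force'])
E
```

```text
scene {'fov_y': 50.57711193413722, 'cx': 253.21306948385126, 'cy': 196.6494733777108, 'rvec': array([ 2.19999045,  1.28676947, -0.43240678]), 'tvec': array([-0.28458981, -0.34207439,  1.23286094])} [ 1.026 -0.25   0.777]
side {'fov_y': 52.37114824668969, 'cx': 256.69803145265803, 'cy': 195.00083371754403, 'rvec': array([ 0.23410437, -2.86682923,  1.07247158]), 'tvec': array([0.50519544, 0.08870607, 0.90906742])} [0.399 0.606 0.75 ]
wrist {'fov_y': 61.932678229047795, 'cx': 254.89085009526144, 'cy': 189.07350205527905, 'rvec': array([-2.89344394e+00,  4.79919899e-04,  1.41205988e-03]), 'tvec': array([-0.64919598, -0.02700345,  0.38953948])} [0.65  0.069 0.384]
0.15 [ 6.49544938e-01 -8.76539353e-05  1.81486689e-01] [-2.22097545e+00 -2.22072580e+00  1.53236608e-03] 0.09195612000835406 [-0.2109899   0.08182361 -0.56433469]
```

View pics/scene0.png

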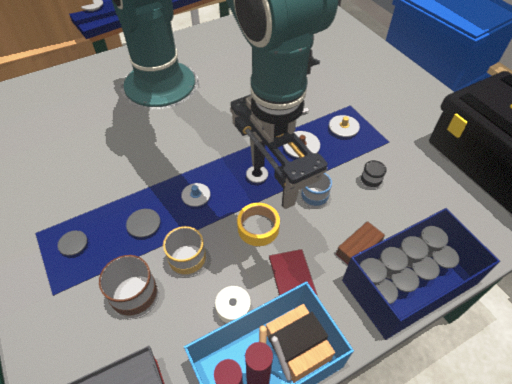

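View pics/side0.png

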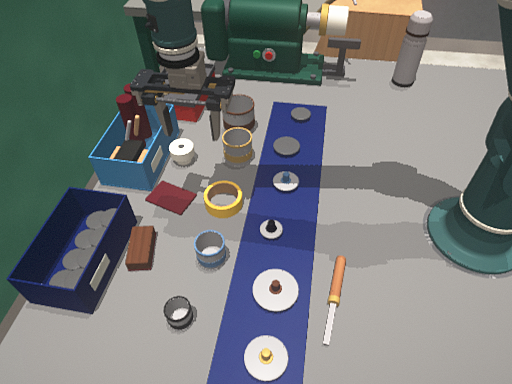

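View pics/wrist0.png

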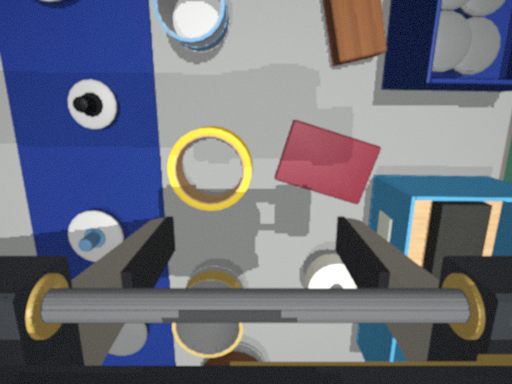

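```bash
cat >> h.py <<'E'
def circ(P):
    P=np.asarray(P)[:,:2];A=np.c_[2*P,np.ones(len(P))];w=np.ones(len(P))
    for _ in range(8):
        s=np.linalg.lstsq(A*w[:,None],(P**2).sum(1)*w,rcond=None)[0];r=np.sqrt(s[2]+s[0]**2+s[1]**2)
        e=np.abs(np.hypot(*(P-s[:2]).T)-r);w=1/np.maximum(e,.0005)**.5
    return s[:2],r,np.median(e)
def blob(m,u,v):
    m=cv2.morphologyEx(m.astype(np.uint8),cv2.MORPH_CLOSE,np.ones((3,3)))
    n,l,st,ce=cv2.connectedComponentsWithStats(m)
    ok=[i for i in range(1,n) if st[i,4]>15]
    i=min(ok,key=lambda i:np.min(np.hypot(*(np.argwhere(l==i)-[v,u]).T)))
    c=max(cv2.findContours((l==i).astype(np.uint8),cv2.RETR_EXTERNAL,cv2.CHAIN_APPROX_NONE)[0],key=cv2.contourArea)
    return (l==i),c[:,0,:]
def pewter(im):
    h=cv2.cvtColor(im,cv2.COLOR_RGB2HSV);return (h[...,1]<70)&(h[...,2]>120)
E
cat > m1.py <<'E'
from h import *
ims={n:(cv2.imread(f'pics/{n}0.png')[:,:,::-1].copy(),bot.get_calibration(n)) for n in('scene','side','wrist')}
lids={'brass':(.0405,dict(side=(255,362),scene=(336,130))),'wood':(.0475,dict(side=(262,296))),'black':(.0265,dict(side=(263,233),wrist=(105,112))),'blue':(.0335,dict(side=(276,184),scene=(186,198),wrist=(115,240)))}
print('lids')
for k,(R,d) in lids.items():
    for n,(u,v) in d.items():
        im,c=ims[n];m,ct=blob(pewter(im),u,v);hull=cv2.convexHull(ct)[:,0]
        x,y,w,hh=cv2.boundingRect(ct)
        out=[]
        for z in(.010,.020,.030):
            p,r,e=circ([onz(c,a,b,z) for a,b in ct]);out.append((p.round(4),round(r,4),round(e,4)))
        print(k,R,n,(x,y,w,hh),*out)
knobs={'brass':((266,356),(345,121)),'wood':((276,286),(303,139)),'black':((271,225),None),'blue':((286,177),(195,190))}
for k,(a,b) in knobs.items():
    if b: print('knob',k,cross(ray(ims['side'][1],*a),ray(ims['scene'][1],*b)))
cad={'wood':((238,105),(127,277)),'brass':((237,139),(184,246)),'blue':((210,243),(315,183)),'black':((178,307),(374,170))}
for k,(a,b) in cad.items():
    print('rim',k,cross(ray(ims['side'][1],*a),ray(ims['scene'][1],*b)))
for k,a,b in(('blank0',(301,115),(72,243)),('blank1',(287,146),(143,223)),('ring',(223,197),(259,222))): print(k,cross(ray(ims['side'][1],*a),ray(ims['scene'][1],*b)))
tiles=[]
for n,i in(('side',0),('scene',1)):
    im=ims[n][0]; row=[]
    for k,q in cad.items():
        u,v=q[i];t=cv2.copyMakeBorder(im,40,40,40,40,cv2.BORDER_CONSTANT)[v+8:v+72,u+8:u+72];row.append(cv2.resize(t,(192,192),interpolation=cv2.INTER_NEAREST))
    tiles.append(np.hstack(row))
cv2.imwrite('pics/cad.png',np.vstack(tiles)[:,:,::-1])
E
python3 m1.py
```

```text
lids
brass 0.0405 side (244, 335, 45, 46) (array([0.4345, 0.3596]), np.float64(0.0406), np.float64(0.0004)) (array([0.434 , 0.3629]), np.float64(0.04), np.float64(0.0004)) (array([0.4336, 0.3662]), np.float64(0.0395), np.float64(0.0004))
brass 0.0405 scene (329, 115, 31, 22) (array([0.4279, 0.37  ]), np.float64(0.0411), np.float64(0.0007)) (array([0.4357, 0.3619]), np.float64(0.0405), np.float64(0.0007)) (array([0.4435, 0.3538]), np.float64(0.04), np.float64(0.0007))
wood 0.0475 side (252, 269, 47, 42) (array([0.4362, 0.22  ]), np.float64(0.0476), np.float64(0.0005)) (array([0.4357, 0.2252]), np.float64(0.047), np.float64(0.0004)) (array([0.4352, 0.2304]), np.float64(0.0463), np.float64(0.0004))
black 0.0265 side (260, 220, 23, 19) (array([0.4672, 0.0685]), np.float64(0.0257), np.float64(0.0013)) (array([0.4663, 0.0757]), np.float64(0.0253), np.float64(0.0013)) (array([0.4654, 0.083 ]), np.float64(0.025), np.float64(0.0013))
black 0.0265 wrist (67, 79, 50, 51) (array([0.465 , 0.0735]), np.float64(0.0272), np.float64(0.0003)) (array([0.47  , 0.0734]), np.float64(0.0265), np.float64(0.
[... 1370 characters left out ...]
float64(0.0012257763079335353), np.float64(0.001225776307933564)])
rim blue (array([0.58551924, 0.15951555, 0.05545467]), [np.float64(0.0003891451417399109), np.float64(0.0003891451417397554)])
rim black (array([0.61419284, 0.30796542, 0.04649142]), [np.float64(0.0015854952628874242), np.float64(0.0015854952628872225)])
blank0 (array([ 0.43728721, -0.37160254,  0.009318  ]), [np.float64(0.0007974526382192538), np.float64(0.0007974526382192448)])
blank1 (array([ 0.46386063, -0.21957954,  0.01221572]), [np.float64(0.0008781377411987203), np.float64(0.0008781377411987582)])
ring (array([0.59649309, 0.00446842, 0.02518862]), [np.float64(0.0013394252959386254), np.float64(0.0013394252959385397)])
```

View pics/cad.png

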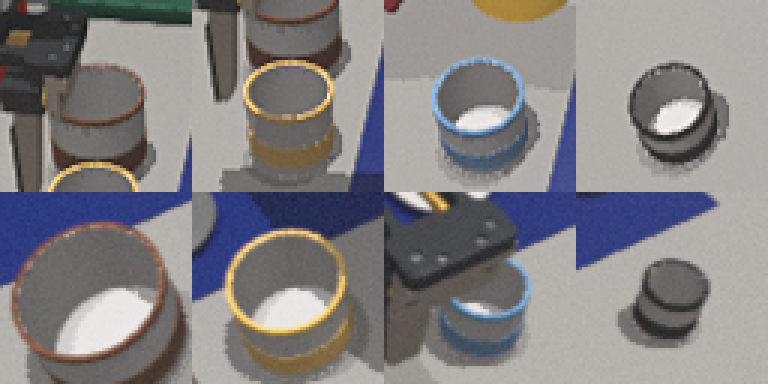

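```bash
cat > rim.py <<'E'
from h import *
CAD={'wood':(.046,.088,[.6155,-.290]),'brass':(.039,.074,[.5946,-.169]),'blue':(.032,.062,[.5855,.1595]),'black':(.025,.050,[.614,.308])}
def cm(im,k):
    h=cv2.cvtColor(im,cv2.COLOR_RGB2HSV);H,S,V=[h[...,i].astype(int) for i in range(3)]
    return {'wood':(H<14)&(S>75)&(V>50)&(V<190),'brass':(H>14)&(H<30)&(S>110)&(V>120),'blue':(H>95)&(H<115)&(S>75)&(V>110),'black':(V<75)}[k]
def rim(im,c,k,dz=0,p0=None):
    R,z,p=CAD[k];p=np.array(p if p0 is None else p0,float);m=cm(im,k)
    q=np.array([onz(c,u,v,z+dz)[:2] for v,u in np.argwhere(m)])
    uv=np.argwhere(m)
    for tol in(.010,.007,.005,.004,.004):
        s=np.abs(np.hypot(*(q-p).T)-R+.0015)<tol
        if s.sum()<12: return None
        pp=q[s]
        r0=R-.0015;f=p
        for _ in range(5):  # fixed-radius centre
            d=pp-f;n=np.hypot(*d.T);A=d/n[:,None];f=f+np.linalg.lstsq(A,n-r0,rcond=None)[0]
        p=f
    a=np.degrees(np.arctan2(*(pp-p).T[::-1]));cov=len(set((a//15).astype(int)))
    return p.round(4),int(s.sum()),cov,round(circ(pp)[1]-r0,4)
E
python3 - <<'E'
from rim import *
for k in CAD:
    for n in('side','scene'):
        im=cv2.imread(f'pics/{n}0.png')[:,:,::-1].copy();c=bot.get_calibration(n)
        for dz in(-.006,0,.006): print(k,n,dz,rim(im,c,k,dz))
E
```

```text
wood side -0.006 (array([ 0.6171, -0.2989]), 62, 16, np.float64(0.0008))
wood side 0 (array([ 0.6155, -0.291 ]), 62, 16, np.float64(0.0004))
wood side 0.006 (array([ 0.6139, -0.2831]), 62, 16, np.float64(0.0))
wood scene -0.006 (array([ 0.6141, -0.2944]), 253, 24, np.float64(0.0011))
wood scene 0 (array([ 0.6175, -0.294 ]), 253, 24, np.float64(0.0007))
wood scene 0.006 (array([ 0.621 , -0.2936]), 253, 24, np.float64(0.0003))
brass side -0.006 (array([ 0.5954, -0.1751]), 100, 24, np.float64(0.0014))
brass side 0 (array([ 0.5937, -0.1683]), 104, 24, np.float64(0.0012))
brass side 0.006 (array([ 0.5921, -0.1614]), 108, 24, np.float64(0.0009))
brass scene -0.006 (array([ 0.5916, -0.1684]), 181, 24, np.float64(0.0012))
brass scene 0 (array([ 0.5952, -0.1691]), 181, 24, np.float64(0.0009))
brass scene 0.006 (array([ 0.5988, -0.1697]), 181, 24, np.float64(0.0006))
blue side -0.006 (array([0.5886, 0.1589]), 111, 24, np.float64(0.001))
blue side 0 (array([0.587 , 0.1627]), 111, 24, np.float64(0.0007))
blue side 0.006 (array([0.5854, 0.1665]), 111, 24, np.float64(0.0005))
blue scene -0.006 (array([0.5853, 0.1652]), 75, 15, np.float64(0.001))
blue scene 0 (array([0.5887, 0.1618]), 75, 15, np.float64(0.0007))
blue scene 0.006 (array([0.5921, 0.1584]), 75, 15, np.float64(0.0005))
black side -0.006 (array([0.6143, 0.3095]), 98, 23, np.float64(0.0011))
black side 0 (array([0.6126, 0.3119]), 98, 23, np.float64(0.0009))
black side 0.006 (array([0.6108, 0.3143]), 98, 23, np.float64(0.0007))
black scene -0.006 (array([0.6122, 0.3141]), 61, 16, np.float64(-0.0005))
black scene 0 (array([0.6154, 0.3097]), 62, 14, np.float64(-0.0007))
black scene 0.006 (array([0.6186, 0.3053]), 62, 14, np.float64(-0.0009))
```

>>> move_arm --pt "0.245 -0.6 0" --pt "0.245 -0.6 0" --pt "0.245 -0.6 0" --pt "0.245 -0.6 0" --pt "0.245 -0.6 0.3" --pt "0.245 -0.6 0.3" --pt "0.245 -0.6 0.4" --pt "0.245 -0.6 0.5" --pt "0.245 -0.6 0.5" --pt "0.245 -0.6 0.5" --pt "0 0 0" --pt "0 0 0" --yaw '[0, 0, 0, 0, 0, 0, 0, 0, 0, 0, 0, 0]' --fingers 0.55 --squeeze 25

```text
clock: 1.15
ee_pos: [0.4692, 0.0736, 0.1068]
tool_rot: [-2.22, -2.222, 0.002]
force: [1.0, 0.5, 1.0]
finger_gap: 0.0505
grip_force: 0.0
```

```bash
python3 - <<'E'
from h import *
im,c=snap('wrist','w1.png');print(ray(c,256,192)[0],proj(c,(.469,.0736,.02)),proj(c,(.469,.0736,.044)))
E
```

```text
[0.46924249 0.14295129 0.309108  ] (np.float64(254.77554174876204), np.float64(184.92974044473965)) (np.float64(254.74756262897586), np.float64(191.4672588737758))
```

View pics/w1.png

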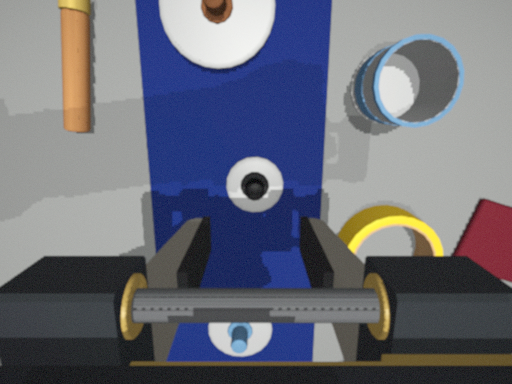

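The wrist view shows the black knob at (255,186) on its flange (255,184), as predicted, and centred between the fingers.

>>> move_arm --pt "0 0 0.6" --pt "0 0 0.6" --pt "0 0 0.6" --pt "0 0 0.5" --pt "0 0 0.3" --pt "0 0 0.14" --pt "0 0 0" --pt "0 0 0" --yaw '[0, 0, 0, 0, 0, 0, 0, 0]'

```text
clock: 1.87
ee_pos: [0.4709, 0.0734, 0.0255]
tool_rot: [2.222, 2.22, 0.001]
force: [0.1, 0.4, -0.3]
finger_gap: 0.0504
grip_force: 0.0
```

>>> move_arm --pt "0 0 0" --pt "0 0 0" --pt "0 0 0" --pt "0 0 0" --pt "0 0 0" --pt "0 0 0" --pt "0 0 0" --yaw '[0, 0, 0, 0, 0, 0, 0]' --fingers 0

```text
clock: 2.45
ee_pos: [0.4701, 0.0735, 0.0251]
tool_rot: [2.221, 2.221, 0.0]
force: [-0.3, 0.2, -0.4]
finger_gap: 0.0061
grip_force: 0.0
```

```bash
python3 - <<'E'
from h import *
im,c=snap('wrist');s,c2=snap('side')
cv2.imwrite('pics/w2.png',np.hstack([cv2.resize(im[100:300,130:380],(500,400)),cv2.resize(s[180:280,220:295],(300,400))])[:,:,::-1])
st=bot.read_state();print(st['finger_gap'],st['grip_force'])
E
```

```text
0.0004797869962176556 0.0
```

View pics/w2.png

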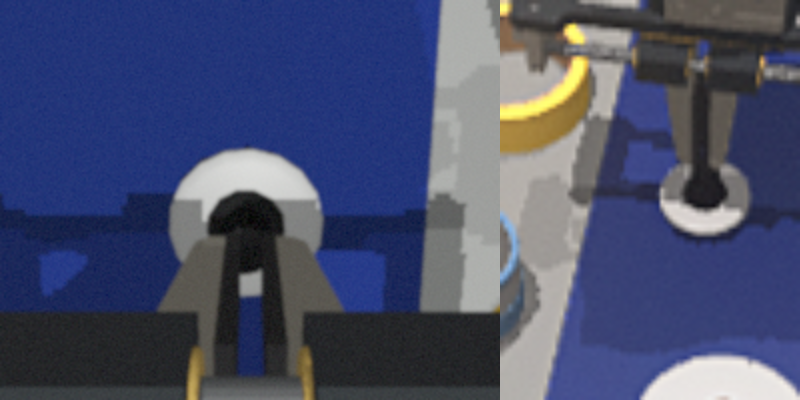

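```bash
python3 - <<'E'
from h import *
n={}
for k in('wrist','side'):
    im,c=snap(k);n[k]=(im,c)
im,c=n['wrist'];print(bot.read_state()['ee_pos'],ray(c,0,0)[0])
x,y=proj(c,bot.read_state()['ee_pos']);print('tcp px wrist',x,y,'side',proj(n['side'][1],bot.read_state()['ee_pos']))
# flange arc upper half: transitions from navy along rays
m,ct=blob(pewter(im),253,180)
arc=[p for p in ct if p[1]<195]
print(cv2.boundingRect(ct))
for z in(.01,.02,.03):print(z,circ([onz(c,*p,z) for p in arc]))
im,c=n['side'];h=cv2.cvtColor(im,cv2.COLOR_RGB2HSV)
m,ct=blob(pewter(im),263,236);print(cv2.boundingRect(ct))
arc=[p for p in ct if p[1]>229]
for z in(.01,.02,.03):print(z,circ([onz(c,*p,z) for p in arc]))
E
```

```text
[0.46998535 0.07346381 0.02493596] [0.46982965 0.14273513 0.22729291]
tcp px wrist 254.96767107166949 215.28869383986955 side (np.float64(269.3954789793966), np.float64(226.23488387558308))
(216, 174, 76, 61)
0.01 (array([0.46834153, 0.07123567]), np.float64(0.02711391110443042), np.float64(0.000172356257134864))
0.02 (array([0.46840967, 0.07452494]), np.float64(0.025866771540094625), np.float64(0.00016492033418064392))
0.03 (array([0.46847781, 0.07781422]), np.float64(0.02461963207634047), np.float64(0.00015748441318367418))
(260, 221, 22, 18)
0.01 (array([0.46633304, 0.07667085]), np.float64(0.0191109628070525), np.float64(0.0029076577493007197))
0.02 (array([0.46542665, 0.08381776]), np.float64(0.018856333219320745), np.float64(0.0028659913095864))
0.03 (array([0.46452033, 0.09096505]), np.float64(0.01860137347702112), np.float64(0.0028247056734887407))
```

The fingers shut without the knob (gap 0). In both crops the pads cover the knob's rear half, so they seem to have closed above or behind it. I'll raise the tool and check where the tips really are against the reported TCP.

>>> move_arm --pt "0 0 -0.5" --pt "0 0 -1" --pt "0 0 -1" --pt "0 0 -0.5" --pt "0 0 0" --pt "0 0 0" --yaw '[0, 0, 0, 0, 0, 0]'

```text
clock: 3.15
ee_pos: [0.4704, 0.0735, 0.1155]
tool_rot: [2.221, 2.22, 0.002]
force: [-0.2, 0.7, 0.5]
finger_gap: 0.0001
grip_force: 0.0
```

```bash
python3 - <<'E'
from h import *
p=bot.read_state()['ee_pos'];print(p)
t=[]
for k in('side','scene','wrist'):
    im,c=snap(k);cv2.imwrite(f'pics/{k}3.png',im[:,:,::-1])
    u,v=proj(c,p);print(k,u,v)
    u0,v0=int(u)-32,int(v)-50
    q=cv2.resize(im[v0:v0+100,u0:u0+64],(256,400),interpolation=cv2.INTER_NEAREST)
    cv2.drawMarker(q,(int((u-u0)*4),int((v-v0)*4)),(255,0,0),cv2.MARKER_CROSS,14,1)
    a,b=proj(c,(.4685,.0745,.044));cv2.drawMarker(q,(int((a-u0)*4),int((b-v0)*4)),(0,255,0),cv2.MARKER_CROSS,14,1)
    t.append(q)
cv2.imwrite('pics/t3.png',np.hstack(t)[:,:,::-1])
E
```

```text
[0.47044795 0.07351576 0.11550932]
side 269.6339240518901 200.82848607580547
scene 257.667117052 146.19929155114082
wrist 257.02123184729646 215.69363827252374
```

View pics/t3.png

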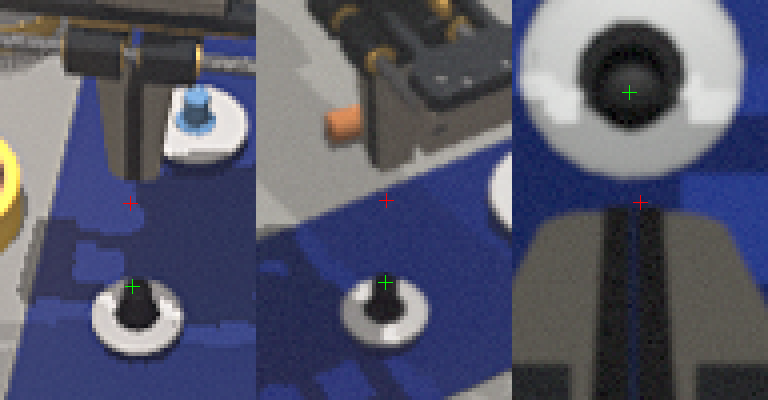

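```bash
python3 - <<'E'
from h import *
S,C,W=[bot.get_calibration(n) for n in('side','scene','wrist')]
print(cross(ray(S,270.3,194.3),ray(C,257.3,137)), cross(ray(S,270.3,194.3),ray(W,255.5,217)))
print('knob top',cross(ray(S,(135/4)+237,150+283/4),ray(C,(385-256)/4+225,96+280/4)))
E
```

```text
(array([0.46789392, 0.07517846, 0.14017037]), [np.float64(0.0014282228234299454), np.float64(0.001428222823429944)]) (array([0.46859313, 0.08412105, 0.14881277]), [np.float64(0.0007039300339136549), np.float64(0.000703930033913581)])
knob top (array([0.46770748, 0.07386077, 0.04603713]), [np.float64(0.000761296157308788), np.float64(0.000761296157308913)])
```

Triangulation puts the real fingertips at z≈0.138 while the reported TCP is at 0.1155. The tips sit about 22 mm higher than reported, so they closed just over the knob. The knob's measured height of 0.046 agrees with the text. I'll go about 20 mm deeper and watch the force.

>>> move_arm --pt "0 -0.06 0" --pt "0 0 0.8" --pt "0 0 0.8" --pt "0 0 0.8" --pt "0 0 0.5" --pt "0 0 0.25" --pt "0 0 0.2" --pt "0 0 0.15" --pt "0 0 0.1" --pt "0 0 0" --pt "0 0 0" --yaw '[0, 0, 0, 0, 0, 0, 0, 0, 0, 0, 0]' --fingers 0.5

```text
clock: 4.22
ee_pos: [0.4686, 0.0735, 0.0074]
tool_rot: [2.221, 2.221, 0.001]
force: [0.3, 0.2, 0.2]
finger_gap: 0.046
grip_force: 0.0
```

>>> move_arm --pt "0 0 0" --pt "0 0 0" --pt "0 0 0" --pt "0 0 0" --pt "0 0 0" --pt "0 0 0" --pt "0 0 0" --yaw '[0, 0, 0, 0, 0, 0, 0]' --fingers 0

```text
clock: 4.8
ee_pos: [0.4685, 0.0735, 0.0072]
tool_rot: [2.221, 2.221, 0.001]
force: [-0.3, 0.1, 2.1]
finger_gap: 0.0149
grip_force: 25.0
```

>>> move_arm --pt "0 0 -0.3" --pt "0 0 -0.7" --pt "0 0 -0.9" --pt "0 0 -0.9" --pt "0 0 -0.7" --pt "0 0 -0.2" --pt "0 0 0" --pt "0 0 0" --yaw '[0, 0, 0, 0, 0, 0, 0, 0]'

```text
clock: 5.47
ee_pos: [0.4678, 0.0733, 0.1177]
tool_rot: [-2.222, -2.221, 0.001]
force: [-0.4, -0.4, -0.4]
finger_gap: 0.0154
grip_force: 25.0
```

>>> move_arm --pt "0.3 0.2 0" --pt "0.6 0.35 0" --pt "0.8 0.5 0" --pt "0.8 0.5 0" --pt "0.8 0.5 0" --pt "0.8 0.5 0" --pt "0.8 0.5 0" --pt "0.8 0.5 0" --pt "0.8 0.5 0" --pt "0.8 0.45 0" --pt "0.4 0.25 0" --pt "0.2 0.1 0" --yaw '[0, 0, 0, 0, 0, 0, 0, 0, 0, 0, 0, 0]'

```text
clock: 6.47
ee_pos: [0.613, 0.3137, 0.1151]
tool_rot: [-2.217, -2.223, 0.003]
force: [0.2, 0.7, -1.0]
finger_gap: 0.0149
grip_force: 25.0
```

>>> move_arm --pt "0 0 0" --pt "0 0 0" --yaw '[0, 0]'

```text
clock: 6.63
ee_pos: [0.6128, 0.3098, 0.1163]
tool_rot: [-2.221, -2.221, 0.005]
force: [-0.4, -0.3, -0.7]
finger_gap: 0.0153
grip_force: 25.0
```

```bash
python3 - <<'E'
from h import *
p=bot.read_state()['ee_pos'];print(p)
t=[]
for k in('side','scene','wrist'):
    im,c=snap(k,f'{k}4.png')
    u,v=proj(c,[.614,.311,.06]);u0,v0=max(0,min(int(u)-50,412)),max(0,int(v)-90)
    q=cv2.resize(im[v0:v0+150,u0:u0+100],(266,400))
    t.append(q)
cv2.imwrite('pics/t4.png',np.hstack(t)[:,:,::-1])
E
```

```text
[0.61278478 0.30983383 0.11630268]
```

View pics/t4.png

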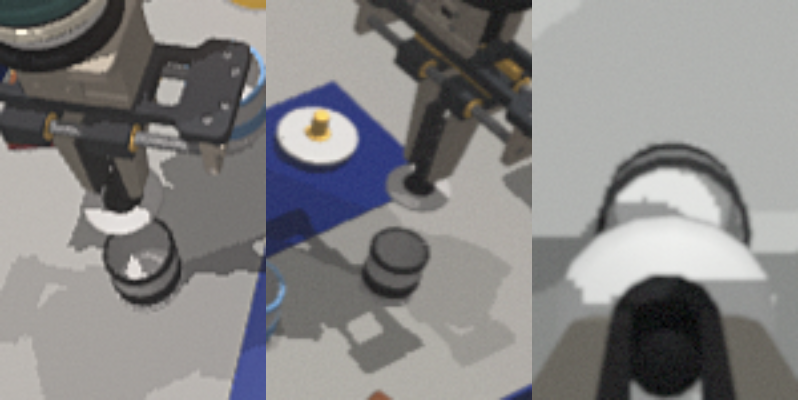

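>>> move_arm --pt "0.04 0.04 0.3" --pt "0 0 0.5" --pt "0 0 0.5" --pt "0 0 0.4" --pt "0 0 0.2" --pt "0 0 0.2" --pt "0 0 0.15" --pt "0 0 0.15" --pt "0 0 0.05" --pt "0 0 0" --pt "0 0 0" --yaw '[0, 0, 0, 0, 0, 0, 0, 0, 0, 0, 0]'

```text
clock: 7.7
ee_pos: [0.6152, 0.3118, 0.0449]
tool_rot: [2.221, 2.221, 0.001]
force: [-0.0, -0.3, -1.2]
finger_gap: 0.0152
grip_force: 25.0
```

>>> move_arm --pt "0 0 0.05" --pt "0 0 0.05" --pt "0 0 0" --pt "0 0 0" --yaw '[0, 0, 0, 0]'

```text
clock: 8.03
ee_pos: [0.6155, 0.3119, 0.0422]
tool_rot: [2.221, 2.221, 0.002]
force: [-0.2, -0.1, 4.2]
finger_gap: 0.015
grip_force: 25.0
```

>>> move_arm --pt "0 0 0" --pt "0 0 0" --pt "0 0 0" --pt "0 0 0" --pt "0 0 -0.2" --pt "0 0 -0.8" --pt "0 0 -0.9" --pt "0 0 -0.6" --pt "0 0 0" --pt "0 0 0" --yaw '[0, 0, 0, 0, 0, 0, 0, 0, 0, 0]' --fingers 0.5

```text
clock: 8.87
ee_pos: [0.6156, 0.3121, 0.1179]
tool_rot: [2.221, 2.221, 0.004]
force: [-0.3, -0.6, 0.5]
finger_gap: 0.0458
grip_force: 0.0
```

```bash
python3 - <<'E'
from h import *
print(bot.read_state()['ee_pos'])
for k in('side','scene','wrist'):
    im,c=snap(k,f'{k}5.png')
    u,v=proj(c,[.6145,.3115,.055]);m,ct=blob(pewter(im),u,v);print(k,u,v,cv2.boundingRect(ct),circ([onz(c,*p,.055) for p in ct]))
im=[cv2.imread(f'pics/{k}5.png') for k in('side','scene','wrist')]
cv2.imwrite('pics/t5.png',np.hstack([cv2.resize(im[0][270:350,140:215],(266,284)),cv2.resize(im[1][130:210,335:410],(266,284)),cv2.resize(im[2],(266,284))]))
E
```

```text
[0.61562505 0.31206224 0.11791639]
side 175.74969379407145 307.08660593846906 (0, 258, 222, 126) (array([0.72115605, 0.38801913]), np.float64(0.16122243542915762), np.float64(0.027126423304669675))
scene 375.4531299150423 166.94713606941838 (0, 0, 512, 384) (array([0.39583554, 0.107054  ]), np.float64(0.5288932371550347), np.float64(0.12380340517022193))
wrist 255.39161689918427 191.76262479735803 (0, 0, 512, 289) (array([0.64473801, 0.38132928]), np.float64(0.1476454729785155), np.float64(0.027869263844166964))
```

View pics/t5.png

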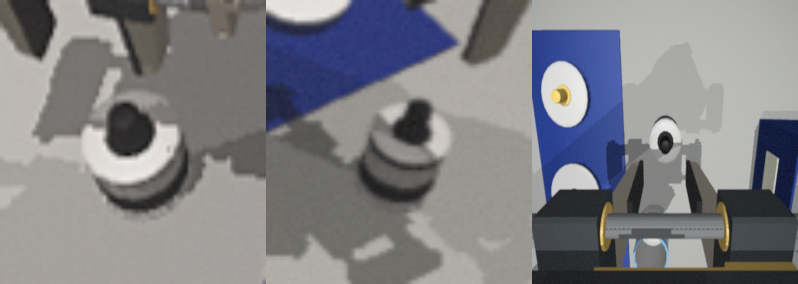

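The black lid is seated level, knob up. Next is the brass lid: I'll refine its place from this wrist picture.

```bash
python3 - <<'E'
from h import *
im=cv2.imread('pics/wrist5.png')[:,:,::-1].copy();c=bot.get_calibration('wrist')
for z,p in((.02,(.435,.3625,.02)),):
    u,v=proj(c,p);m,ct=blob(pewter(im)&(np.arange(512)<160)[None],u,v-30);print(u,v,cv2.boundingRect(ct),circ([onz(c,*q,z) for q in ct]))
E
```

```text
59.48449119230642 128.12136042505637 (17, 82, 91, 91) (array([0.43743305, 0.36229303]), np.float64(0.04028948643056657), np.float64(0.00023442831668411823))
```

>>> move_arm --pt "0.15 -0.3 0" --pt "0.15 -0.6 0" --pt "0.15 -0.6 0" --pt "0.15 -0.7 0" --pt "0.15 -0.7 0" --pt "0.15 -0.7 0" --pt "0.15 -0.7 0" --pt "0.15 -0.6 0" --pt "0.15 -0.5 0" --pt "0.15 -0.4 0" --pt "0.15 -0.2 0" --pt "0 0 0" --yaw '[0, 0, 0, 0, 0, 0, 0, 0, 0, 0, 0, 0]'

```text
clock: 10.02
ee_pos: [0.4334, 0.3626, 0.1164]
tool_rot: [-2.218, -2.224, 0.0]
force: [-0.2, 0.4, -0.8]
finger_gap: 0.046
grip_force: 0.0
```

>>> move_arm --pt "0 0.07 0.4" --pt "0 0 0.8" --pt "0 0 0.8" --pt "0 0 0.7" --pt "0 0 0.4" --pt "0 0 0.25" --pt "0 0 0.2" --pt "0 0 0.1" --pt "0 0 0" --pt "0 0 0" --yaw '[0, 0, 0, 0, 0, 0, 0, 0, 0, 0]'

```text
clock: 10.85
ee_pos: [0.4376, 0.3616, 0.0077]
tool_rot: [2.221, 2.221, 0.002]
force: [0.1, -0.3, 0.8]
finger_gap: 0.0458
grip_force: 0.0
```

>>> move_arm --pt "0 0 0" --pt "0 0 0" --pt "0 0 0" --pt "0 0 0" --pt "0 0 0" --pt "0 0 0" --pt "0 0 0" --yaw '[0, 0, 0, 0, 0, 0, 0]' --fingers 0 --squeeze 30

```text
clock: 11.43
ee_pos: [0.4371, 0.3613, 0.0073]
tool_rot: [2.221, 2.221, 0.0]
force: [-0.8, -0.6, 2.0]
finger_gap: 0.0151
grip_force: 30.0
```

>>> move_arm --pt "0 0 -0.3" --pt "0 0 -0.7" --pt "0 0 -0.9" --pt "0 0 -0.9" --pt "0 0 -0.9" --pt "0 0 -0.7" --pt "0 0 -0.2" --pt "0 0 0" --pt "0 0 0" --yaw '[0, 0, 0, 0, 0, 0, 0, 0, 0]'

```text
clock: 12.18
ee_pos: [0.4366, 0.3606, 0.1443]
tool_rot: [2.222, 2.221, -0.002]
force: [-0.1, -0.2, -1.0]
finger_gap: 0.015
grip_force: 30.0
```

>>> move_arm --pt "-0.3 0.09 0" --pt "-0.6 0.18 0" --pt "-0.8 0.237 0" --pt "-0.8 0.237 0" --pt "-0.8 0.237 0" --pt "-0.8 0.237 0" --pt "-0.8 0.237 0" --pt "-0.8 0.237 0" --pt "-0.8 0.237 0" --pt "-0.8 0.237 0" --pt "-0.8 0.237 0" --pt "-0.8 0.237 0" --yaw '[0, 0, 0, 0, 0, 0, 0, 0, 0, 0, 0, 0]'

```text
clock: 13.18
ee_pos: [0.5151, 0.0918, 0.1432]
tool_rot: [-2.221, -2.22, 0.005]
force: [-0.3, 0.3, -2.1]
finger_gap: 0.0149
grip_force: 30.0
```

>>> move_arm --pt "-0.8 0.237 0" --pt "-0.8 0.237 0" --pt "-0.8 0.237 0" --pt "-0.8 0.237 0" --pt "-0.8 0.237 0" --pt "-0.8 0.237 0" --pt "-0.8 0.237 0" --pt "-0.8 0.237 0" --pt "-0.8 0.237 0" --pt "-0.7 0.21 0" --pt "-0.5 0.15 0" --pt "-0.3 0.09 0" --yaw '[0, 0, 0, 0, 0, 0, 0, 0, 0, 0, 0, 0]'

```text
clock: 14.18
ee_pos: [0.5922, -0.1701, 0.1429]
tool_rot: [-2.224, -2.216, 0.005]
force: [-0.3, -0.5, -0.6]
finger_gap: 0.0148
grip_force: 30.0
```

>>> move_arm --pt "0 0 0" --pt "0 0 0" --pt "0 0 0" --yaw '[0, 0, 0]'

```text
clock: 14.43
ee_pos: [0.5931, -0.1653, 0.1443]
tool_rot: [-2.219, -2.222, 0.0]
force: [0.6, 0.4, -0.2]
finger_gap: 0.0151
grip_force: 30.0
```

```bash
python3 - <<'E'
from rim import *
print(bot.read_state()['ee_pos'])
for n in('side','scene','wrist'):
    im,c=snap(n,n+'6.png')
    print(n,'brass',rim(im,c,'brass'),'wood',rim(im,c,'wood'))
E
```

```text
[ 0.59313046 -0.16528467  0.14431468]
side brass (array([ 0.594 , -0.1678]), 80, 24, np.float64(0.0013)) wood (array([ 0.6158, -0.2921]), 28, 11, np.float64(0.0002))
scene brass (array([ 0.5955, -0.1691]), 153, 18, np.float64(0.0005)) wood (array([ 0.6176, -0.294 ]), 250, 24, np.float64(0.0008))
wrist brass (array([ 0.5951, -0.1678]), 462, 11, np.float64(-0.0001)) wood (array([ 0.6171, -0.2929]), 183, 10, np.float64(0.0011))
```

>>> move_arm --pt "-0.13 0.06 0.2" --pt "0 0 0.5" --pt "0 0 0.5" --pt "0 0 0.4" --pt "0 0 0.3" --pt "0 0 0.2" --pt "0 0 0.15" --pt "0 0 0.15" --pt "0 0 0.1" --pt "0 0 0.05" --pt "0 0 0" --pt "0 0 0" --yaw '[0, 0, 0, 0, 0, 0, 0, 0, 0, 0, 0, 0]'

```text
clock: 15.58
ee_pos: [0.5957, -0.1708, 0.0688]
tool_rot: [2.221, 2.221, 0.0]
force: [0.3, -0.0, -0.1]
finger_gap: 0.0147
grip_force: 30.0
```

>>> move_arm --pt "0 0 0.03" --pt "0 0 0.03" --pt "0 0 0" --pt "0 0 0" --yaw '[0, 0, 0, 0]'

```text
clock: 15.92
ee_pos: [0.5955, -0.1707, 0.0668]
tool_rot: [2.221, 2.221, 0.0]
force: [0.3, -0.1, -1.7]
finger_gap: 0.0147
grip_force: 30.0
```

>>> move_arm --pt "0 0 0.03" --pt "0 0 0.03" --pt "0 0 0" --pt "0 0 0" --yaw '[0, 0, 0, 0]'

```text
clock: 16.25
ee_pos: [0.5957, -0.1708, 0.0662]
tool_rot: [2.221, 2.221, 0.001]
force: [-3.1, 0.7, 7.2]
finger_gap: 0.0149
grip_force: 30.0
```

>>> move_arm --pt "0 0 0" --pt "0 0 0" --pt "0 0 0" --pt "0 0 0" --pt "0 0 -0.2" --pt "0 0 -0.8" --pt "0 0 -0.9" --pt "0 0 -0.4" --pt "0 0 0" --pt "0 0 0" --yaw '[0, 0, 0, 0, 0, 0, 0, 0, 0, 0]' --fingers 0.5

```text
clock: 17.08
ee_pos: [0.5957, -0.1708, 0.1342]
tool_rot: [2.221, 2.221, 0.001]
force: [-1.0, 1.1, 0.5]
finger_gap: 0.0455
grip_force: 0.0
```

```bash
python3 - <<'E'
from h import *
print(bot.read_state()['ee_pos'])
for k in('side','scene','wrist'): im,c=snap(k,f'{k}7.png')
h=cv2.cvtColor(im,cv2.COLOR_RGB2HSV)
u,v=proj(c,(.453,-.082,.02));m,ct=blob(pewter(im)&(np.arange(512)<200)[None],u-15,v)
print(u,v,cv2.boundingRect(ct),[circ([onz(c,*q,z) for q in ct]) for z in(.02,)])
b=[cv2.imread(f'pics/{k}7.png') for k in('side','scene','wrist')]
cv2.imwrite('pics/t7.png',np.hstack([cv2.resize(b[0][90:180,190:290],(266,240)),cv2.resize(b[1][200:290,130:230],(266,240)),cv2.resize(b[2],(266,240))]))
E
```

```text
[ 0.59569315 -0.17078036  0.13416581]
104.59335337929429 87.09863138111187 (71, 51, 72, 75) [(array([ 0.45438625, -0.08387964]), np.float64(0.03337923711798998), np.float64(0.00022306898413873566))]
```

View pics/t7.png

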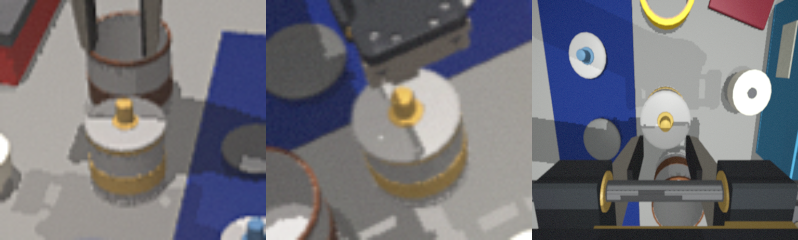

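The brass lid is seated level. Next is blue.

>>> move_arm --pt "0.1 -0.2 0" --pt "0.3 -0.45 0" --pt "0.35 -0.6 0" --pt "0.4 -0.6 0" --pt "0.4 -0.65 0" --pt "0.4 -0.65 0" --pt "0.4 -0.65 0" --pt "0.3 -0.5 0" --pt "0.2 -0.3 0" --pt "0.07 -0.14 0" --pt "0 0 0" --pt "0 0 0" --yaw '[0, 0, 0, 0, 0, 0, 0, 0, 0, 0, 0, 0]'

```text
clock: 18.23
ee_pos: [0.4539, -0.0835, 0.134]
tool_rot: [2.221, 2.221, 0.001]
force: [-0.4, -0.1, 0.8]
finger_gap: 0.0464
grip_force: 0.0
```

Down 127 mm to 0.0072.

>>> move_arm --pt "0 0 0.4" --pt "0 0 0.8" --pt "0 0 0.8" --pt "0 0 0.8" --pt "0 0 0.6" --pt "0 0 0.4" --pt "0 0 0.23" --pt "0 0 0.15" --pt "0 0 0.05" --pt "0 0 0" --pt "0 0 0" --yaw '[0, 0, 0, 0, 0, 0, 0, 0, 0, 0, 0]'

```text
clock: 19.15
ee_pos: [0.454, -0.0833, 0.0076]
tool_rot: [2.221, 2.22, 0.001]
force: [0.5, -1.1, 0.7]
finger_gap: 0.0458
grip_force: 0.0
```

>>> move_arm --pt "0 0 0" --pt "0 0 0" --pt "0 0 0" --pt "0 0 0" --pt "0 0 0" --pt "0 0 0" --pt "0 0 0" --yaw '[0, 0, 0, 0, 0, 0, 0]' --fingers 0

```text
clock: 19.73
ee_pos: [0.4533, -0.0831, 0.0072]
tool_rot: [2.221, 2.221, 0.0]
force: [-1.1, 0.3, 2.4]
finger_gap: 0.0147
grip_force: 30.0
```

>>> move_arm --pt "0 0 -0.3" --pt "0 0 -0.7" --pt "0 0 -0.9" --pt "0 0 -0.9" --pt "0 0 -0.7" --pt "0 0 -0.4" --pt "0 0 -0.1" --pt "0 0 0" --pt "0 0 0" --yaw '[0, 0, 0, 0, 0, 0, 0, 0, 0]'

```text
clock: 20.48
ee_pos: [0.4527, -0.083, 0.1266]
tool_rot: [-2.221, -2.221, 0.001]
force: [1.1, -0.5, -0.6]
finger_gap: 0.0147
grip_force: 30.0
```

>>> move_arm --pt "0.3 0.17 0" --pt "0.6 0.33 0" --pt "0.8 0.44 0" --pt "0.8 0.44 0" --pt "0.85 0.47 0" --pt "0.85 0.47 0" --pt "0.85 0.47 0" --pt "0.85 0.47 0" --pt "0.85 0.47 0" --pt "0.8 0.44 0" --pt "0.45 0.24 0" --pt "0.17 0.1 0" --yaw '[0, 0, 0, 0, 0, 0, 0, 0, 0, 0, 0, 0]'

```text
clock: 21.48
ee_pos: [0.5883, 0.1662, 0.1251]
tool_rot: [-2.215, -2.224, 0.001]
force: [-0.4, 0.0, -1.5]
finger_gap: 0.0149
grip_force: 30.0
```

>>> move_arm --pt "0 0 0" --pt "0 0 0" --pt "0 0 0" --yaw '[0, 0, 0]'

```text
clock: 21.73
ee_pos: [0.5879, 0.1603, 0.1264]
tool_rot: [-2.223, -2.219, 0.003]
force: [0.3, -1.1, -0.4]
finger_gap: 0.0147
grip_force: 30.0
```

```bash
python3 - <<'E'
from rim import *
print(bot.read_state()['ee_pos'])
for n in('side','scene','wrist'):
    im,c=snap(n,n+'8.png')
    print(n,'blue',rim(im,c,'blue'))
E
```

```text
[0.58794422 0.16031471 0.12638619]
side blue (array([0.5871, 0.1629]), 98, 19, np.float64(0.0006))
scene blue (array([0.5872, 0.1623]), 80, 22, np.float64(0.001))
wrist blue (array([0.5889, 0.1641]), 548, 18, np.float64(-0.001))
```

>>> move_arm --pt "0.04 0 0.2" --pt "0 0 0.5" --pt "0 0 0.5" --pt "0 0 0.4" --pt "0 0 0.2" --pt "0 0 0.15" --pt "0 0 0.15" --pt "0 0 0.1" --pt "0 0 0.1" --pt "0 0 0.05" --pt "0 0 0" --pt "0 0 0" --yaw '[0, 0, 0, 0, 0, 0, 0, 0, 0, 0, 0, 0]'

```text
clock: 22.88
ee_pos: [0.5888, 0.1632, 0.0567]
tool_rot: [2.221, 2.221, 0.0]
force: [-0.5, -0.3, -0.8]
finger_gap: 0.0145
grip_force: 30.0
```

>>> move_arm --pt "0 0 0.04" --pt "0 0 0.04" --pt "0 0 0" --pt "0 0 0" --yaw '[0, 0, 0, 0]'

```text
clock: 23.22
ee_pos: [0.5888, 0.1632, 0.0542]
tool_rot: [2.221, 2.221, 0.001]
force: [0.3, -0.2, -0.3]
finger_gap: 0.0145
grip_force: 30.0
```

>>> move_arm --pt "0 0 0.03" --pt "0 0 0.02" --pt "0 0 0" --pt "0 0 0" --yaw '[0, 0, 0, 0]'

```text
clock: 23.55
ee_pos: [0.589, 0.1633, 0.0541]
tool_rot: [2.221, 2.221, 0.001]
force: [-3.0, -0.2, 9.2]
finger_gap: 0.0149
grip_force: 30.0
```

>>> move_arm --pt "0 0 0" --pt "0 0 0" --pt "0 0 0" --pt "0 0 0" --pt "0 0 -0.2" --pt "0 0 -0.8" --pt "0 0 -0.9" --pt "0 0 -0.6" --pt "0 0 0" --pt "0 0 0" --yaw '[0, 0, 0, 0, 0, 0, 0, 0, 0, 0]' --fingers 0.5

```text
clock: 24.38
ee_pos: [0.5893, 0.1633, 0.1287]
tool_rot: [2.221, 2.22, 0.003]
force: [0.3, 1.3, -0.7]
finger_gap: 0.0462
grip_force: 0.0
```

```bash
python3 - <<'E'
from h import *
print(bot.read_state()['ee_pos'])
for k in('side','scene','wrist'): im,c=snap(k,f'{k}9.png')
u,v=proj(c,(.4357,.2255,.02));m,ct=blob(pewter(im)&(np.arange(512)<200)[None],u-22,v)
print(u,v,cv2.boundingRect(ct),circ([onz(c,*q,.02) for q in ct]))
b=[cv2.imread(f'pics/{k}9.png') for k in('side','scene','wrist')]
cv2.imwrite('pics/t9.png',np.hstack([cv2.resize(b[0][205:285,165:255],(266,240)),cv2.resize(b[1][145:225,270:360],(266,240)),cv2.resize(b[2],(266,240))]))
E
```

```text
[0.58932782 0.16332988 0.12874786]
93.46068791806647 115.3202019027374 (46, 64, 102, 103) (array([0.43882133, 0.22397031]), np.float64(0.04726406510583469), np.float64(0.00022808744287425992))
```

View pics/t9.png

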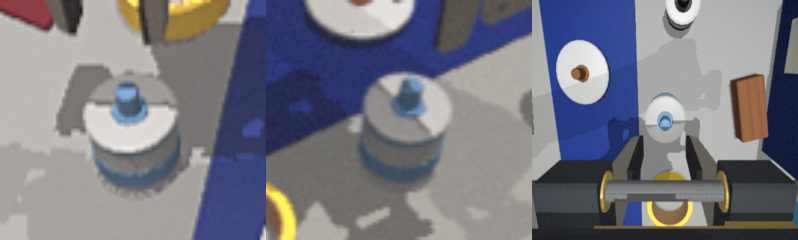

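The blue lid is seated. Last is the wood lid.

>>> move_arm --pt "0.08 -0.2 0" --pt "0.2 -0.5 0" --pt "0.26 -0.65 0" --pt "0.28 -0.7 0" --pt "0.28 -0.7 0" --pt "0.28 -0.7 0" --pt "0.28 -0.7 0" --pt "0.2 -0.5 0" --pt "0.12 -0.3 0" --pt "0.06 -0.13 0" --pt "0 0 0" --pt "0 0 0" --yaw '[0, 0, 0, 0, 0, 0, 0, 0, 0, 0, 0, 0]'

```text
clock: 25.53
ee_pos: [0.4368, 0.2241, 0.1275]
tool_rot: [2.222, 2.22, 0.0]
force: [0.2, -0.1, -0.4]
finger_gap: 0.0463
grip_force: 0.0
```

>>> move_arm --pt "0 0 0.4" --pt "0 0 0.8" --pt "0 0 0.8" --pt "0 0 0.8" --pt "0 0 0.5" --pt "0 0 0.35" --pt "0 0 0.2" --pt "0 0 0.15" --pt "0 0 0.05" --pt "0 0 0" --pt "0 0 0" --yaw '[0, 0, 0, 0, 0, 0, 0, 0, 0, 0, 0]'

```text
clock: 26.45
ee_pos: [0.4368, 0.2247, 0.0067]
tool_rot: [2.221, 2.221, 0.002]
force: [-1.2, 0.7, 0.6]
finger_gap: 0.0456
grip_force: 0.0
```

>>> move_arm --pt "0 0 0" --pt "0 0 0" --pt "0 0 0" --pt "0 0 0" --pt "0 0 0" --pt "0 0 0" --pt "0 0 0" --yaw '[0, 0, 0, 0, 0, 0, 0]' --fingers 0

```text
clock: 27.03
ee_pos: [0.4365, 0.2245, 0.0063]
tool_rot: [2.221, 2.221, 0.001]
force: [0.0, -0.2, 1.7]
finger_gap: 0.0149
grip_force: 30.0
```

>>> move_arm --pt "0 0 -0.3" --pt "0 0 -0.7" --pt "0 0 -0.9" --pt "0 0 -0.9" --pt "0 0 -0.9" --pt "0 0 -0.7" --pt "0 0 -0.4" --pt "0 0 -0.2" --pt "0 0 0" --pt "0 0 0" --yaw '[0, 0, 0, 0, 0, 0, 0, 0, 0, 0]'

```text
clock: 27.87
ee_pos: [0.4357, 0.2241, 0.1557]
tool_rot: [-2.221, -2.221, 0.001]
force: [-0.5, -0.1, -2.5]
finger_gap: 0.0145
grip_force: 30.0
```

>>> move_arm --pt "-0.3 0.105 0" --pt "-0.6 0.21 0" --pt "-0.8 0.28 0" --pt "-0.8 0.28 0" --pt "-0.8 0.28 0" --pt "-0.8 0.28 0" --pt "-0.8 0.28 0" --pt "-0.8 0.28 0" --pt "-0.8 0.28 0" --pt "-0.8 0.28 0" --pt "-0.8 0.28 0" --pt "-0.8 0.28 0" --yaw '[0, 0, 0, 0, 0, 0, 0, 0, 0, 0, 0, 0]'

```text
clock: 28.87
ee_pos: [0.5288, -0.0447, 0.1547]
tool_rot: [-2.221, -2.22, 0.004]
force: [0.7, 1.0, -3.0]
finger_gap: 0.0149
grip_force: 30.0
```

>>> move_arm --pt "-0.8 0.28 0" --pt "-0.8 0.28 0" --pt "-0.8 0.28 0" --pt "-0.8 0.28 0" --pt "-0.8 0.28 0" --pt "-0.8 0.28 0" --pt "-0.8 0.28 0" --pt "-0.8 0.28 0" --pt "-0.75 0.263 0" --pt "-0.6 0.21 0" --pt "-0.4 0.14 0" --pt "-0.19 0.07 0" --yaw '[0, 0, 0, 0, 0, 0, 0, 0, 0, 0, 0, 0]'

```text
clock: 29.87
ee_pos: [0.6161, -0.2955, 0.1543]
tool_rot: [-2.223, -2.217, 0.003]
force: [-0.0, -0.2, -1.5]
finger_gap: 0.0147
grip_force: 30.0
```

>>> move_arm --pt "0 0 0" --pt "0 0 0" --pt "0 0 0" --pt "0 0 0" --yaw '[0, 0, 0, 0]'

```text
clock: 30.2
ee_pos: [0.6174, -0.2912, 0.1562]
tool_rot: [-2.219, -2.223, -0.001]
force: [1.2, -1.2, -1.8]
finger_gap: 0.0153
grip_force: 30.0
```

```bash
python3 - <<'E'
from rim import *
print(bot.read_state()['ee_pos'])
for n in('side','scene','wrist'):
    im,c=snap(n,n+'10.png')
    print(n,'wood',rim(im,c,'wood'))
E
```

```text
[ 0.61741305 -0.29119855  0.15616434]
side wood (array([ 0.6156, -0.2906]), 65, 18, np.float64(0.0002))
scene wood (array([ 0.6181, -0.2941]), 171, 16, np.float64(0.0004))
wrist wood (array([ 0.618 , -0.2927]), 548, 11, np.float64(-0.0001))
```

>>> move_arm --pt "0 0 0.2" --pt "0 0 0.5" --pt "0 0 0.5" --pt "0 0 0.4" --pt "0 0 0.25" --pt "0 0 0.2" --pt "0 0 0.15" --pt "0 0 0.15" --pt "0 0 0.1" --pt "0 0 0.05" --pt "0 0 0" --pt "0 0 0" --yaw '[0, 0, 0, 0, 0, 0, 0, 0, 0, 0, 0, 0]'

```text
clock: 31.35
ee_pos: [0.6175, -0.293, 0.0814]
tool_rot: [2.221, 2.221, 0.0]
force: [0.0, -0.1, -1.2]
finger_gap: 0.0146
grip_force: 30.0
```

>>> move_arm --pt "0 0 0.03" --pt "0 0 0.03" --pt "0 0 0" --pt "0 0 0" --yaw '[0, 0, 0, 0]'

```text
clock: 31.68
ee_pos: [0.6175, -0.2929, 0.0795]
tool_rot: [2.221, 2.221, 0.0]
force: [-0.2, 0.1, -1.7]
finger_gap: 0.015
grip_force: 30.0
```

>>> move_arm --pt "0 0 0.03" --pt "0 0 0.02" --pt "0 0 0" --pt "0 0 0" --yaw '[0, 0, 0, 0]'

```text
clock: 32.02
ee_pos: [0.6175, -0.293, 0.0794]
tool_rot: [2.221, 2.221, 0.001]
force: [-1.5, 1.3, 6.7]
finger_gap: 0.0147
grip_force: 30.0
```

>>> move_arm --pt "0 0 0" --pt "0 0 0" --pt "0 0 0" --pt "0 0 0" --pt "0 0 -0.2" --pt "0 0 -0.8" --pt "0 0 -0.9" --pt "0 0 -0.9" --pt "0 0 -0.5" --pt "0 0 0" --pt "0 0 0" --yaw '[0, 0, 0, 0, 0, 0, 0, 0, 0, 0, 0]' --fingers 0.5

```text
clock: 32.93
ee_pos: [0.6178, -0.293, 0.1777]
tool_rot: [2.22, 2.22, 0.001]
force: [-0.5, 0.5, -0.7]
finger_gap: 0.0459
grip_force: 0.0
```

>>> move_arm --pt "0.3 0 0" --pt "0.6 0 0" --pt "0.8 0 0" --pt "0.8 0 0" --pt "0.8 0 0" --pt "0.8 0 0" --pt "0.8 0 0" --pt "0.8 0 0" --pt "0.6 0 0" --pt "0.3 0 0" --pt "0 0 0" --pt "0 0 0" --yaw '[0, 0, 0, 0, 0, 0, 0, 0, 0, 0, 0, 0]'

```text
clock: 33.93
ee_pos: [0.6168, -0.095, 0.1759]
tool_rot: [-2.22, -2.221, 0.002]
force: [0.1, -1.8, -0.1]
finger_gap: 0.0458
grip_force: 0.0
```

```bash
python3 - <<'E'
from rim import *
print(bot.read_state()['ee_pos'])
T={}
for k in('side','scene'): T[k]=snap(k)
# band: seated-height check via knob tops later; montage
rows=[]
for k in('side','scene'):
    im,c=T[k];r=[]
    for n in CAD:
        R,z,p=CAD[n];u,v=proj(c,[*p,z]);u0,v0=max(0,int(u)-33),max(0,int(v)-33)
        r.append(cv2.resize(im[v0:v0+66,u0:u0+66],(198,198)))
    rows.append(np.hstack(r))
cv2.imwrite('pics/end.png',np.vstack(rows)[:,:,::-1])
E
```

```text
[ 0.61675204 -0.09503888  0.17588123]
```

View pics/end.png

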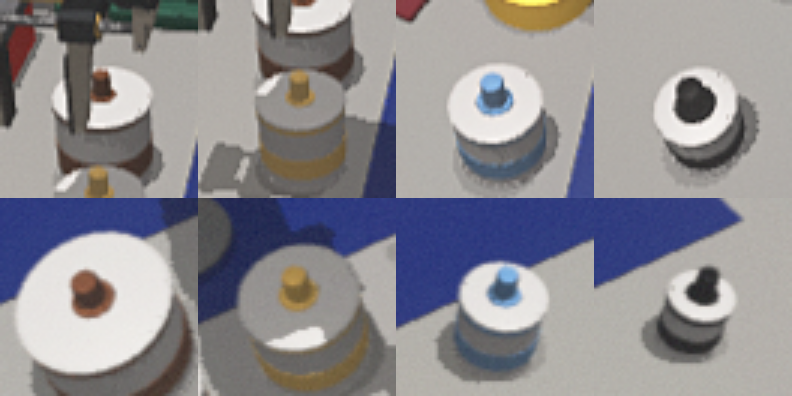

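All four lids sit level and home on their matching caddies, and the robot is clear of them. Handing in.

```bash
python3 -c "
from workcell import bot
print(bot.sign_off())"
```

```text
the job is handed in; nothing more can be done
None
```

All four lids are on their matching caddies, knob up, home and released; the caddies stayed within measuring error of where they stood, the blanks were not touched, and I handed the job in at about 34 s.

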